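# Press the sprung plate of a moulding pot home with a tamper

## Robot

A 6-joint arm with a two-finger parallel gripper is mounted at the origin on a cart in front of the work surface, level with it; the furniture and walls round the work are solid. World frame = base frame: x ahead of the robot, y to its left, z up, the work surface at z = 0. Lengths are in m, angles in rad, forces in N, time in s.
With the tool pointing down it reaches from about 0.375 to 0.9 m from the base axis. Payload 3.1 kg.
Tool frame: the origin (TCP) lies at the very end of the fingers, on their centre line; the grasp point (between the pads) lies 19 mm behind it; z points along the fingers, y is the direction in which the jaws open and shut (so a half turn about z gives the same grasp; the last joint's range is limited). The gripper opens to 87 mm and grips with 3 to 60 N. Pads are 19 mm wide; open, the fingers measure 117 mm over their backs; the gripper's body (75 mm by 190 mm) begins 51 mm behind the grasp point.
Start: joints at [-1.405, 0.527, 1.433, -0, 1.181, -0.178], TCP at [0.211, -0.588, 0.223] pointing down, gripper open.
Joint ranges: [-3.08, 3.08], [-0.75, 2.2], [0.22, 2.44], [-1.43, 4.57], [0, 2.65], [-2.85, 2.85]. Speed limits (rad/s): [2.79, 2.79, 3.14, 3.14, 3.14, 3.14].

## Interface

Orientations are given as a unit quaternion [x, y, z, w].
In Python, from rig import robot gives the robot as it stands. The module is installed in compiled form; this text tells all that it offers.
- The arm moves only by the tool carry_out, never from a script. Its argument "series" is a list of rows, each a list of 7 numbers: the shift along the tool's x, y, z in mm, then the turn, a rotation vector about the tool's x, y, z in degrees, then the gripper command: -1 is shut, 1 is fully open, values between are in proportion. In form: [[tx, ty, tz, rx, ry, rz, claw], ...]. A call has 1 to 8 rows; each row is the pose to reach, as a shift and turn from the pose measured when the call began, along the tool's axes at that moment; what a row does not reach only later rows make up. A row lasts 1/8 s, in which the tool goes at most 62.5 mm and 10.7 degrees, less where a joint would pass 70% of its speed; a pose out of reach is approached as far as the arm can. A call with a gripper value outside its range is refused whole. The fingers move at their own pace and stop on an object; "force" is the grip in N (left out, the last holds). Time passes only in rows, so rows that repeat a pose let the fingers close. It gives the time, the measured TCP pose, the force and the opening at its end, in the units of the state.
- robot.get_obs(): the state, without advancing time (a new reading comes with each control period).
- robot.camera(name): name is "scene" or "top" or "wrist"; returns a dict with "pixels" (384x512x3 uint8, red, green, blue), "fx", "fy", "cx", "cy" (pixels), "position" and "attitude" of the camera in the world. Camera axes: x right, y down, z forward; pixel columns grow to the right and rows downward; lengths in m; the calibration is good to about 2 mm. A picture is of the moment at which its call begins. There is no depth.
- robot.hand_in(): hands the job in, once; it reports no verdict.
The state is a dict: "time": time; "q": joint angles; "joint_velocities": joint speeds; "joint_torque": joint torques, N m; "position": TCP position; "tool_rot": TCP orientation; "ft_force": force on the tool from outside, world axes, zero at the start; "moment": the same for the moment, N m; "grip_width": finger opening in m.
Only numpy, scipy, OpenCV 4.12 (cv2) and the standard library are available. Lean on these libraries where they do the work, as an engineer would, in place of code of your own. Each camera call takes 0.05 s, during which the arm holds its last target.

## Task

The round steel plate in the metal moulding pot stands up on its spring. Take the tamper from its wooden rest and press the plate squarely and gently down with it, never harder than 30 N and touching the plate with nothing but the tamper, until it bottoms out and both side catches snap over it and keep it down level. Then stand the tamper upright in its rest again, leaving the other things on the bench where they are.

Things in the scene. Friction and masses are not known exactly. Their poses are not given: they have to be found in the camera images.
- plate_top (a point): centre of the top face of the loose round steel plate, 60 mm across, 6 mm thick, z up. It lies in the pot's 65 mm bore on a spring, top 1 mm below the rim. It bottoms on a hard stop 20 to 38 mm below its start; the depth is preset by a screw, differs each time and is not measured. Met at over 10 mm/s, the stop strikes back hard. Let go before the catches snap, it springs right back up
- pot_rim (a point): centre of the pot's mouth, at rim height, 66 mm above the bench, z up. The pot is a dark steel cylinder of 80 mm outside diameter on a grey 112 x 104 mm flange, fixed to the bench, with grey catch housings 46 mm high at its +y and -y sides and a black depth screw on its -x side
- press_pot: the same pot, origin under its centre on the bench. Its spring pushes back with 4 N at first, 8 N at the bottom. On the way down two sloping brass catches inside the bore, at +y and -y, add 2 to 5 N; they snap over the plate's edge 1.6 mm before the stop, and the plate later rises by that much and stays. Their noses leave 53 mm between them: the tamper's 42 mm foot must be centred within 4 mm
- tamper_grip (a point): centre of the tamper's square wooden grip, 67 mm above the underside of its foot, z up along the tamper, x and y square to the grip's flat sides. Grip 22 x 22 mm, 42 mm long; right below it a flange 30 mm across and 4 mm thick, on which fingertips can bear, a 16 mm neck and a flat round steel foot 42 mm across, 12 mm thick. 97 mm high, 0.15 to 0.3 kg
- tamper_foot (a point): centre of the flat underside of the tamper's foot, z up along the tamper
- rest_floor (a point): centre of the floor of the tamper's rest, a fixed round dark wooden puck, 68 mm across, 10 mm high, with a round recess 4 mm deep and 51 mm across; this point is 6 mm above the bench. The tamper stands in it at the start and at the end
- jar: powder jar with a blue lid, 48 mm across, 55 mm high, origin at the centre of its underside; leave alone
- arch_model: pink dental model, 54 x 60 x 28 mm, origin under its centre; leave alone
- bowl: green rubber bowl, 68 mm across, 42 mm high, origin under its centre; leave alone
- tape: roll of tape, 66 mm across, 20 mm high, origin under its centre; leave alone
- pliers: pliers with green handles, 146 x 56 x 11 mm, origin under the centre; leave alone
- bur_stand: teal stand with grinding points, 68 x 115 x 86 mm, origin under its centre; leave alone
There are look-alikes about, which are no part of the job. Leave any red or yellow look-alike of the part that bears tamper_grip alone.

How it is judged:
By the outcome, as a careful person would: the job done as asked, in the order asked, and still so for the second after the job is handed in, with the robot touching nothing.
It also fails if it takes over 58 s, if anything falls off the work surface, if the arm or the gripper's body presses on something with over 40 N, if the wrist force passes 120 N, or if a joint passes its speed limit or range.

## Working session

There is one attempt and no reset: what is moved stays moved. The work goes in short steps, Python scripts to look and compute and a tool call to move; the robot and the scene stay as the last step left them, time stands still between calls to the robot, and variables do not carry over. Pictures are saved under pics/ and viewed, and the job is handed in when it is done.

Besides the shell and the picture viewer there is one more tool, called in YAML: its name, and indented under it one key for each argument. carry_out: Moves the arm, as the interface text tells. Its arguments: {"type":"object","properties":{"series":{"type":"array"},"force":{"type":"number"}},"required":["series"]}

```bash
mkdir -p pics; ls; cat > h.py <<'E'
import cv2,numpy as np,pickle
from scipy.spatial.transform import Rotation as R
from rig import robot
def shot(n,f):
    c=robot.camera(n); cv2.imwrite('pics/'+f+'.png',c['pixels'][:,:,::-1]); pickle.dump(c,open('pics/'+f+'.pkl','wb')); return c
def load(f): return pickle.load(open('pics/'+f+'.pkl','rb'))
def att(c):
    a=np.array(c['attitude']); return a if a.shape==(3,3) else R.from_quat(a).as_matrix()
def ray(c,u,v):
    d=att(c)@np.array([(u-c['cx'])/c['fx'],(v-c['cy'])/c['fy'],1.]); return np.array(c['position']),d
def plane(c,u,v,z):
    p,d=ray(c,u,v); return p+d*(z-p[2])/d[2]
def proj(c,P):
    q=att(c).T@(np.array(P)-np.array(c['position'])); return q[0]/q[2]*c['fx']+c['cx'],q[1]/q[2]*c['fy']+c['cy']
def tri(l):
    A=np.zeros((3,3));b=np.zeros(3)
    for c,u,v in l:
        p,d=ray(c,u,v);d=d/np.linalg.norm(d);M=np.eye(3)-np.outer(d,d);A+=M;b+=M@p
    return np.linalg.solve(A,b)
E
python3 - <<'E'
from h import *
for n in ['scene','top','wrist']:
    c=shot(n,n+'0'); print(n,c['fx'],c['cx'],c['cy'],np.round(c['position'],4),np.round(c['attitude'],4).tolist())
print(robot.get_obs())
E
```

```text
pics
scene 497.01145225635963 257.32580182547736 188.37930965400335 [-0.5197 -0.9304  0.7103] [0.7662, -0.3629, 0.2337, -0.476]
top 358.67182445060746 250.3069270360796 191.1395552514323 [ 0.4525 -0.0986  1.1645] [-0.6977, 0.7153, -0.0254, 0.0306]
wrist 276.66433266340556 255.34562885663172 193.94380785897846 [ 0.2731 -0.5666  0.3834] [0.8119, -0.5709, -0.0711, 0.0989]
{'time': 0.15, 'q': array([-1.40448814e+00,  5.28273892e-01,  1.43363612e+00, -1.39417074e-06,
        1.18142604e+00, -1.78485612e-01]), 'joint_velocities': array([-0.00193392, -0.00198862, -0.00489253,  0.00054819,  0.00032995,
       -0.00030877]), 'joint_torque': array([ 3.90566674e-04, -4.40429950e+01, -1.76841635e+01,  6.33141096e-02,
        5.52329316e-02, -9.21754372e-05]), 'position': array([ 0.21118886, -0.5876155 ,  0.22177443]), 'tool_rot': array([ 9.85176003e-01,  1.71544406e-01,  4.66284307e-06, -8.71689496e-04]), 'ft_force': array([-0.02962686, -0.10117994, -0.73660356]), 'moment': array([-0.00135466, -0.00133994,  0.0013888 ]), 'grip_width': 0.08732411924085966}
```

View pics/scene0.png

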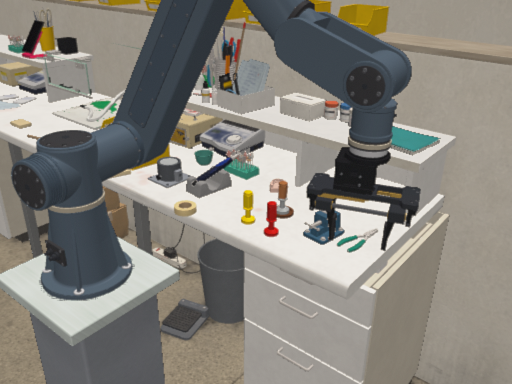

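View pics/top0.png

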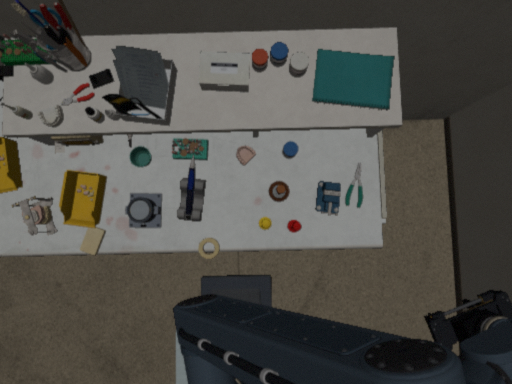

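View pics/wrist0.png

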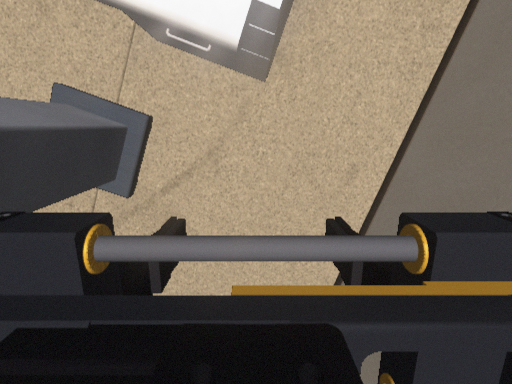

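The top view shows the brown tamper in its rest at about (279,190), the pot at (143,208), and red and yellow look-alikes at (294,226) and (265,223). Next I'll make rough positions from both views.

```bash
python3 - <<'E'
from h import *
t=load('top0');s=load('scene0')
print('tamper z.1',plane(t,279,190,.1),plane(t,279,190,.006))
print('pot',plane(t,143,208,.066)); 
for n,u,v in [('red',294,226),('yel',265,223),('tape',208,247),('jar',290,150),('vise',328,197),('pendev',191,199)]: print(n,plane(t,u,v,.05))
for n,c,b,z in [('top',t,(243,155,315,225),7),('top',t,(110,180,180,240),9),('scene',s,(225,165,315,245),7),('scene',s,(140,145,200,195),9)]:
    im=c['pixels'][b[1]:b[3],b[0]:b[2],::-1]
    cv2.imwrite(f'pics/z_{n}_{b[0]}.png',cv2.resize(im,None,fx=z,fy=z,interpolation=cv2.INTER_CUBIC))
E
cd pics; python3 -c "
import cv2,numpy as np
L=[cv2.resize(cv2.imread(f),(400,300)) for f in ['z_top_243.png','z_top_110.png','z_scene_225.png','z_scene_140.png']]
cv2.imwrite('mos.png',np.vstack([np.hstack(L[:2]),np.hstack(L[2:])]))"
```

```text
tamper z.1 [ 0.53816889 -0.1772574   0.1       ] [ 0.54573802 -0.18420521  0.006     ]
pot [0.49606609 0.23887828 0.066     ]
red [ 0.42945044 -0.22380928  0.05      ]
yel [ 0.44088056 -0.13450465  0.05      ]
tape [0.37153452 0.04312449 0.05      ]
jar [ 0.66739815 -0.2193923   0.05      ]
vise [ 0.51652776 -0.33240031  0.05      ]
pendev [0.52100467 0.0938661  0.05      ]
```

View pics/mos.png

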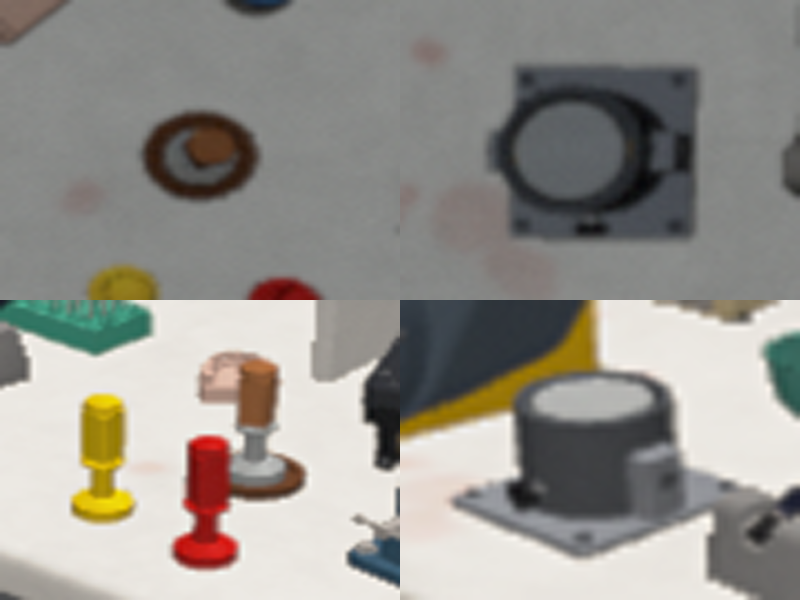

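The two crops confirm the tamper: brown grip, grey foot, in the dark puck. The pot is axis-aligned with its bright plate. Now I'll plan a wrist view over the tamper.

```bash
cat >> h.py <<'E'
def go(P,yaw,o=None,tilt0=True):
    "print shift(mm) and rotvec(deg) in tool axes to reach P with tool x at yaw deg, pointing down"
    o=o or robot.get_obs(); R0=R.from_quat(o['tool_rot'])
    R1=R.from_matrix(np.array([[np.cos(a:=np.radians(yaw)),np.sin(a),0],[np.sin(a),-np.cos(a),0],[0,0,-1]]))
    s=R0.inv().apply(np.array(P)-o['position'])*1000; r=(R0.inv()*R1).as_rotvec(degrees=True)
    print('shift',s.round(1),'turn',r.round(2)); return s,r
def yaw():
    x=R.from_quat(robot.get_obs()['tool_rot']).as_matrix(); return np.degrees(np.arctan2(x[1,0],x[0,0])),x[:,2]
E
python3 - <<'E'
from h import *
o=robot.get_obs();w=load('wrist0');R0=R.from_quat(o['tool_rot']).as_matrix()
print(yaw()); print('cam off tool',R0.T@(w['position']-o['position']),'cam axes in tool\n',R0.T@att(w))
go([.52,-.2,.23],0); go([.54,-.18,.23],20)
E
```

```text
(np.float64(19.75524486814713), array([-2.89879471e-04,  1.71913492e-03, -9.99998480e-01]))
cam off tool [ 0.06540961  0.0008416  -0.16158771] cam axes in tool
 [[ 7.85461986e-05 -9.70226781e-01 -2.42198238e-01]
 [ 9.99999655e-01  2.76416073e-04 -7.82995399e-04]
 [ 8.26630592e-04 -2.42198093e-01  9.70226469e-01]]
shift [ 421.7 -260.4   -7.6] turn [-0.1  -0.   19.76]
shift [ 447.2 -272.5   -7.6] turn [-0.1  -0.02 -0.24]
```

carry_out:
  series:
    - [50,-38,-10,0,0,0,1]
    - [100,-76,-10,0,0,0,1]
    - [150,-115,-10,0,0,0,1]
    - [200,-153,-10,0,0,0,1]
    - [250,-191,-10,0,0,0,1]
    - [300,-229,-10,0,0,0,1]
    - [350,-268,-10,0,0,0,1]
    - [357,-273,-10,0,0,0,1]

```text
time: 1.15
position: [0.4558, -0.2066, 0.2322]
tool_rot: [0.985, 0.174, -0.0, -0.001]
ft_force: [0.5, 0.2, 0.2]
grip_width: 0.0872
```

```bash
python3 - <<'E'
from h import *
c=shot('wrist','w1');o=robot.get_obs();print(o['time'],o['position'],yaw(),o['joint_velocities'].round(3),o['ft_force'])
E
```

```text
1.2 [ 0.45598975 -0.20711362  0.2322302 ] (np.float64(19.993455827276147), array([-2.32133602e-04,  2.63598467e-03, -9.99996499e-01])) [-0.07   0.001 -0.004 -0.028 -0.005 -0.045] [0.70193657 1.14828781 1.09714882]
```

View pics/w1.png

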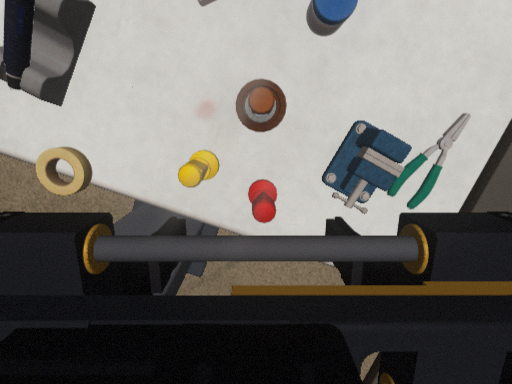

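The wrist view shows the tamper's grip top at about (262,98) and the puck centred at about (261,105). The red and yellow look-alikes are lower, at (263,200) and (198,168). I'll get closer with a sideways shift, giving a second view.

carry_out:
  series:
    - [0,20,35,0,0,0,1]
    - [0,35,70,0,0,0,1]
    - [0,35,70,0,0,0,1]

```text
time: 1.58
position: [0.4661, -0.2408, 0.1599]
tool_rot: [0.985, 0.172, -0.002, -0.003]
ft_force: [0.4, -0.2, -0.2]
grip_width: 0.0872
```

```bash
python3 - <<'E'
from h import *
c=shot('wrist','w2');o=robot.get_obs();print(o['time'],o['position'],yaw())
cv2.imwrite('pics/w2z.png',cv2.resize(c['pixels'][0:200,100:360,::-1],None,fx=3,fy=3,interpolation=cv2.INTER_CUBIC))
c=load('w1');cv2.imwrite('pics/w1z.png',cv2.resize(c['pixels'][60:150,210:320,::-1],None,fx=6,fy=6,interpolation=cv2.INTER_CUBIC))
E
```

```text
1.625 [ 0.466762   -0.24065407  0.16133212] (np.float64(19.86326354438195), array([-0.00273923,  0.00448347, -0.9999862 ]))
```

View pics/w2z.png

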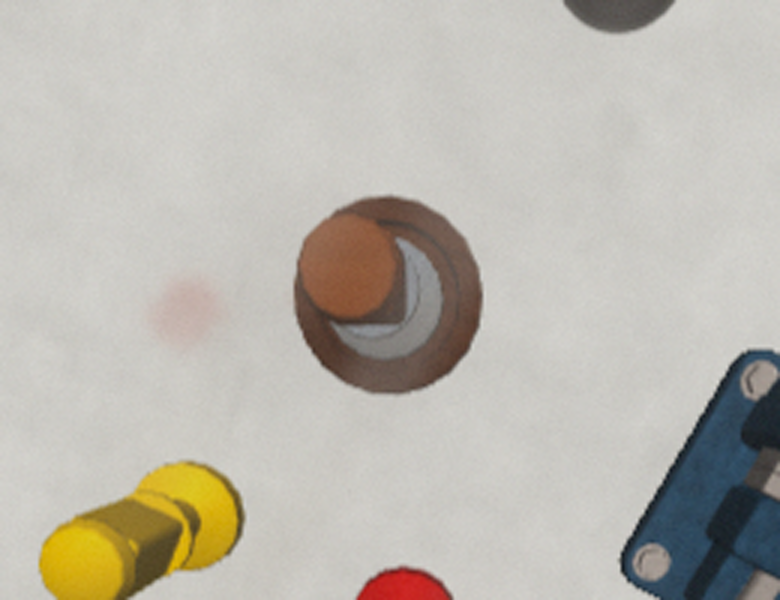

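View pics/w1z.png

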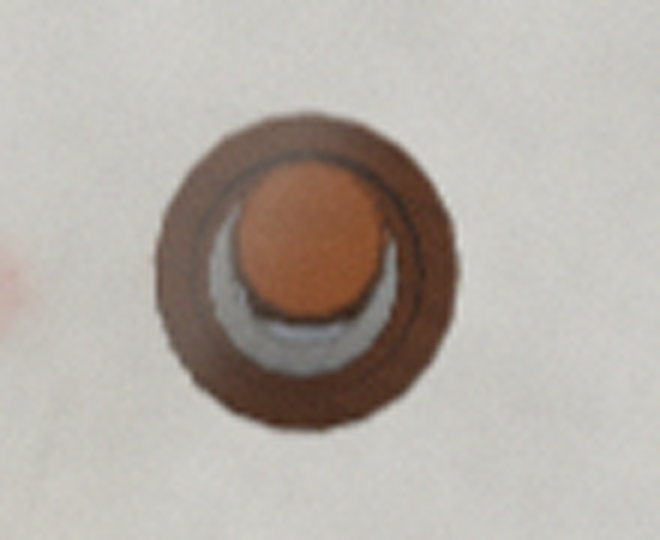

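Both views show a round cap on the square grip. In w2 the cap is at about (216,89) and the visible square corner at (235,108), with edges parallel to the image axes, so the grip is nearly square with the tool at 20°. Now I'll fit the cap and puck and triangulate.

```bash
python3 - <<'E'
from h import *
res={}
for f,b in [('w1',(225,70,300,140)),('w2',(185,55,275,140))]:
    c=load(f); im=c['pixels'][b[1]:b[3],b[0]:b[2]].astype(int); r,g,bl=im[...,0],im[...,1],im[...,2]
    cap=((r>125)&(r-bl>55)).astype(np.uint8)
    puck=(np.minimum(np.minimum(r,g),bl)<100)|(r-bl>25); puck=puck.astype(np.uint8)
    out=[]
    for m in (cap,puck):
        cs,_=cv2.findContours(m,0,cv2.CHAIN_APPROX_NONE); k=cv2.convexHull(max(cs,key=cv2.contourArea)); e=cv2.fitEllipse(k); out.append((e[0][0]+b[0],e[0][1]+b[1])); print(f,np.round(out[-1],2),np.round(e[1],1))
    res[f]=(c,out)
print('cap',tri([(res[f][0],*res[f][1][0]) for f in res]))
print('puck',tri([(res[f][0],*res[f][1][1]) for f in res]))
for f in res: print(f,'cap@.103',plane(res[f][0],*res[f][1][0],.103),'puck@.007',plane(res[f][0],*res[f][1][1],.007))
E
```

```text
w1 [261.14  99.31] [22.2 24.1]
w1 [260.64 105.05] [50.  52.1]
w2 [215.43  88.11] [30.9 32.9]
w2 [228.65  97.93] [62.1 65.8]
cap [ 0.54283614 -0.18135411  0.09921907]
puck [ 0.5437061  -0.18196801  0.00928775]
w1 cap@.103 [ 0.54262649 -0.18139022  0.103     ] puck@.007 [ 0.54380325 -0.18195729  0.007     ]
w2 cap@.103 [ 0.54248355 -0.18203503  0.103     ] puck@.007 [ 0.54387359 -0.18167651  0.007     ]
```

```bash
python3 - <<'E'
from h import *
go([.5425,-.1817,.15],20);go([.5425,-.1817,.054],20)
E
```

```text
shift [ 91.3 -29.7  11.4] turn [-0.3   0.06 -0.14]
shift [ 91.4 -29.2 107.4] turn [-0.3   0.06 -0.14]
```

carry_out:
  series:
    - [50,-16,5,0,0,0,1]
    - [91,-30,8,-0.3,0,0,1]
    - [91,-30,8,-0.3,0,0,1]
    - [91,-30,30,-0.3,0,0,1]
    - [91,-30,55,-0.3,0,0,1]
    - [91,-30,55,-0.3,0,0,1]

```text
time: 2.38
position: [0.5402, -0.1814, 0.1061]
tool_rot: [0.985, 0.172, -0.002, -0.001]
ft_force: [-0.9, 0.1, 0.2]
grip_width: 0.0872
```

```bash
python3 - <<'E'
from h import *
c=shot('wrist','w3');o=robot.get_obs();print(o['time'],o['position'],yaw(),o['ft_force'])
go([.5425,-.1817,.054],20)
E
```

```text
2.425 [ 0.54117771 -0.18180288  0.10704953] (np.float64(19.817033081505752), array([-1.75049053e-03, -2.77054898e-04, -9.99998430e-01])) [-0.16219759  0.83523847  0.97110652]
shift [ 1.4  0.4 53. ] turn [-0.02  0.1  -0.18]
```

View pics/w3.png

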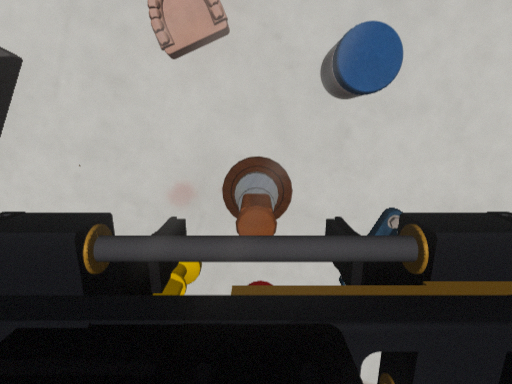

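The grip sits centred between the fingers (column about 257) and its face edge is parallel. Descending and closing.

carry_out:
  series:
    - [1.4,0.4,25,0,0.1,0,1]
    - [1.4,0.4,45,0,0.1,0,1]
    - [1.4,0.4,53,0,0.1,0,1]
    - [1.4,0.4,53,0,0.1,0,1]
    - [1.4,0.4,53,0,0.1,0,1]

```text
time: 3.05
position: [0.5433, -0.1822, 0.0552]
tool_rot: [0.985, 0.172, 0.001, 0.001]
ft_force: [0.8, -0.6, 0.3]
grip_width: 0.087
```

carry_out:
  series:
    - [0,0,0,0,0,0,-1]
    - [0,0,0,0,0,0,-1]
    - [0,0,0,0,0,0,-1]
    - [0,0,0,0,0,0,-1]
    - [0,0,0,0,0,0,-1]
    - [0,0,0,0,0,0,-1]
  force: 25

```text
time: 3.8
position: [0.5432, -0.1822, 0.0551]
tool_rot: [0.985, 0.172, 0.001, 0.0]
ft_force: [0.7, -0.1, 0.1]
grip_width: 0.0349
```

```bash
python3 - <<'E'
from h import *
c=shot('wrist','w4');c=shot('scene','s4');o=robot.get_obs();print(o['time'],o['position'],yaw(),o['ft_force'],o['moment'],o['grip_width'])
cv2.imwrite('pics/s4z.png',cv2.resize(c['pixels'][120:260,200:400,::-1],None,fx=4,fy=4,interpolation=cv2.INTER_CUBIC))
E
```

```text
3.9 [ 0.54322392 -0.18221236  0.0551403 ] (np.float64(19.810840909691727), array([ 1.66042593e-03, -7.13733556e-04, -9.99998367e-01])) [-0.24234361  0.39404416  0.88609642] [0.00070324 0.01409187 0.03018388] 0.026619300519590557
```

View pics/s4z.png

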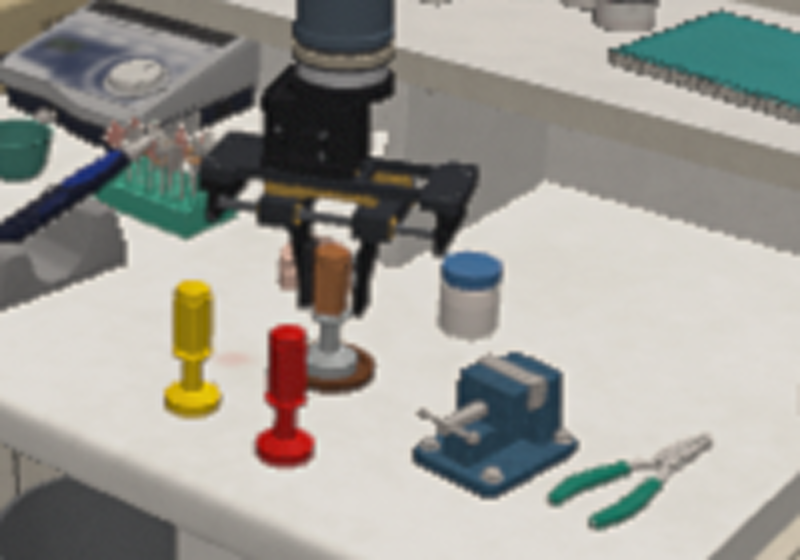

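Still closing. The scene view shows the fingers astride the brown grip above the flange.

carry_out:
  series:
    - [0,0,0,0,0,0,-1]
    - [0,0,0,0,0,0,-1]
    - [0,0,0,0,0,0,-1]
    - [0,0,0,0,0,0,-1]

```text
time: 4.4
position: [0.5431, -0.1822, 0.055]
tool_rot: [0.985, 0.172, 0.001, 0.0]
ft_force: [0.7, -0.3, -2.8]
grip_width: 0.0217
```

```bash
python3 - <<'E'
from h import *
o=robot.get_obs();print(o['time'],o['position'],yaw(),o['ft_force'],o['moment'],o['grip_width'])
E
```

```text
4.4 [ 0.54314788 -0.18218634  0.0549585 ] (np.float64(19.812469682915797), array([ 1.46526488e-03, -6.10243035e-04, -9.99998740e-01])) [ 0.69119656 -0.34913537 -2.84254399] [-0.01690062 -0.03064274  0.01139242] 0.021684955329944328
```

carry_out:
  series:
    - [0,0,-10,0,0,0,-1]
    - [0,0,-30,0,0,0,-1]
    - [0,0,-65,0,0,0,-1]
    - [0,0,-105,0,0,0,-1]
    - [0,0,-140,0,0,0,-1]
    - [0,0,-155,0,0,0,-1]
    - [0,0,-155,0,0,0,-1]
    - [0,0,-155,0,0,0,-1]

```text
time: 5.4
position: [0.5418, -0.1815, 0.2085]
tool_rot: [0.985, 0.172, -0.001, -0.001]
ft_force: [0.3, 1.0, -3.0]
grip_width: 0.0221
```

```bash
python3 - <<'E'
from h import *
w=shot('wrist','w5');c=shot('scene','s5');o=robot.get_obs();print(o['time'],o['position'],yaw(),o['ft_force'],o['moment'],o['grip_width'])
m=np.hstack([cv2.resize(c['pixels'][60:220,200:400,::-1],(480,384)),w['pixels'][:,100:400,::-1]]);cv2.imwrite('pics/m5.png',m)
go([.416,.208,.22],20)
E
```

```text
5.5 [ 0.54192194 -0.18158849  0.2082196 ] (np.float64(19.80762571549133), array([-0.00172813,  0.00116764, -0.99999783])) [ 0.18834569 -0.20052084 -2.07401425] [-0.01157154 -0.00913773 -0.05217646] 0.02179052532890099
shift [  13.5 -409.2  -11.1] turn [-0.1   0.07 -0.19]
```

View pics/m5.png

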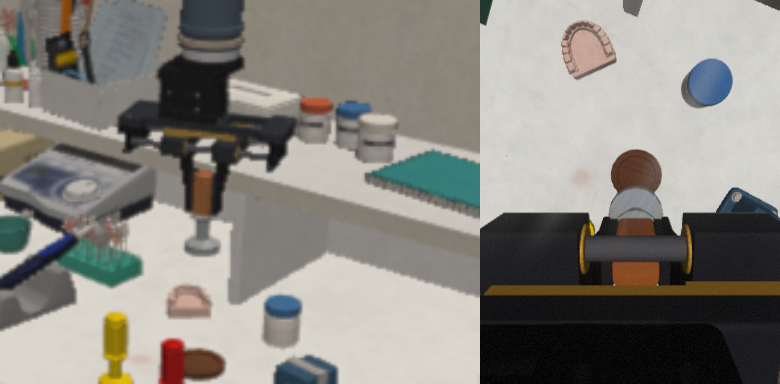

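The tamper is held upright, with the foot at about (256,205) in the wrist image and the empty rest at (256,175). Going to look at the pot.

carry_out:
  series:
    - [2,-58,-12,0,0,0,-1]
    - [4,-116,-12,0,0,0,-1]
    - [6,-174,-12,0,0,0,-1]
    - [8,-232,-12,0,0,0,-1]
    - [10,-290,-12,0,0,0,-1]
    - [12,-348,-12,0,0,0,-1]
    - [13,-395,-12,0,0,0,-1]
    - [13,-409,-12,0,0,0,-1]

```text
time: 6.5
position: [0.4137, 0.2096, 0.22]
tool_rot: [0.985, 0.174, -0.002, -0.001]
ft_force: [0.3, -0.8, -2.3]
grip_width: 0.0221
```

carry_out:
  series:
    - [0,0,0,0,0,0,-1]
    - [0,0,0,0,0,0,-1]

```text
time: 6.75
position: [0.414, 0.2087, 0.2196]
tool_rot: [0.985, 0.173, -0.002, -0.001]
ft_force: [-0.5, 0.1, -1.8]
grip_width: 0.0217
```

```bash
python3 - <<'E'
from h import *
c=shot('wrist','w6');o=robot.get_obs();print(o['time'],o['position'],yaw(),o['ft_force'],o['grip_width'])
E
```

```text
6.8 [0.41421234 0.2085116  0.21972257] (np.float64(19.93457610513555), array([-4.58640253e-03,  3.45867193e-04, -9.99989423e-01])) [ 0.17208753 -0.28642261 -2.14647914] 0.022063124453778397
```

View pics/w6.png

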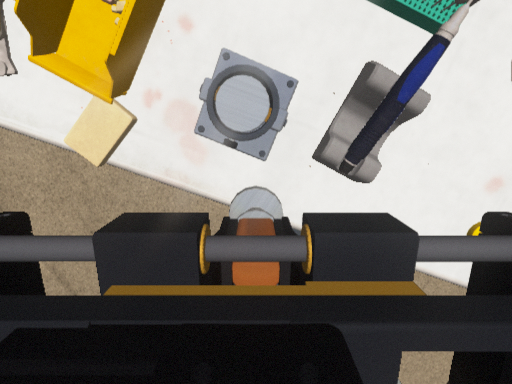

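The pot shows at (243,103), plate bright, brass catches visible at its edge. The foot is at (256,203). A second view closer, shifted sideways.

carry_out:
  series:
    - [0,20,25,0,0,0,-1]
    - [0,40,50,0,0,0,-1]
    - [0,40,50,0,0,0,-1]
    - [0,40,50,0,0,0,-1]

```text
time: 7.3
position: [0.4283, 0.1705, 0.17]
tool_rot: [0.985, 0.172, -0.002, -0.001]
ft_force: [-0.8, 0.5, -1.8]
grip_width: 0.0214
```

```bash
python3 - <<'E'
from h import *
c=shot('wrist','w7');o=robot.get_obs();print(o['time'],o['position'],yaw(),o['ft_force'],o['grip_width'])
c6=load('w6')
a=cv2.resize(c6['pixels'][40:170,180:310,::-1],(400,400),interpolation=cv2.INTER_CUBIC)
b=cv2.resize(c['pixels'][20:180,130:290,::-1],(400,400),interpolation=cv2.INTER_CUBIC)
cv2.imwrite('pics/m7.png',np.hstack([a,b]))
E
```

```text
7.35 [0.42836097 0.17085865 0.17031887] (np.float64(19.878504653596625), array([-3.16328169e-03,  7.38222588e-04, -9.99994724e-01])) [-0.86071057 -0.80758756 -2.15124458] 0.021710510622695252
```

View pics/m7.png

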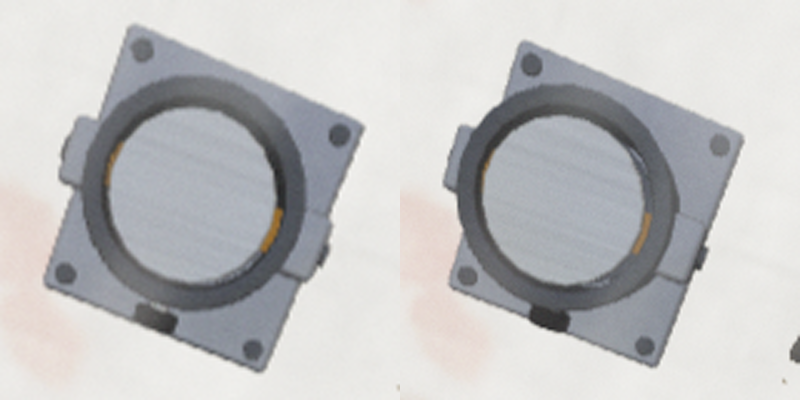

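View pics/w7.png

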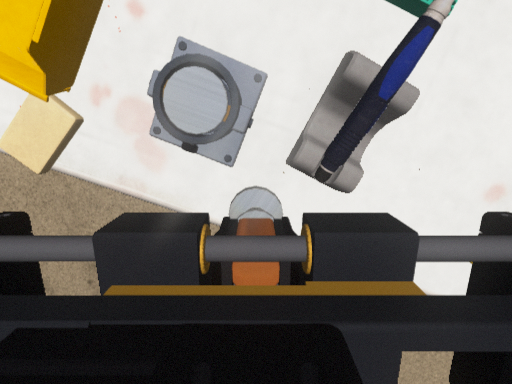

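Both crops show the bright plate disc in the dark ring with brass slivers at ±y. Fitting the plate disc in both views, and the foot's visible arc.

```bash
python3 - <<'E'
from h import *
res={}
for f,b in [('w6',(205,65,285,145)),('w7',(150,45,245,150))]:
    c=load(f); im=c['pixels'][b[1]:b[3],b[0]:b[2]].astype(int); r,g,bl=im[...,0],im[...,1],im[...,2]
    br=((r>125)).astype(np.uint8)
    ok=[]
    ctr={'w6':(243-205,103-65),'w7':(196-150,99-45)}[f]
    for m,nm in ((br,'plate'),((g<118).astype(np.uint8),'ring')):
        m=cv2.morphologyEx(m,cv2.MORPH_OPEN,np.ones((3,3),np.uint8))
        n,lab,st,ce=cv2.connectedComponentsWithStats(m,connectivity=4)
        if nm=='plate': mm=(lab==lab[ctr[1],ctr[0]])
        else: mm=lab==1+np.argmax(st[1:,4])
        cs,_=cv2.findContours(mm.astype(np.uint8),0,cv2.CHAIN_APPROX_NONE);k=cv2.convexHull(max(cs,key=cv2.contourArea));e=cv2.fitEllipse(k)
        ok.append((e[0][0]+b[0],e[0][1]+b[1],)); print(f,nm,np.round(ok[-1],2),np.round(e[1],1))
        v=c['pixels'][:,:,::-1].copy();cv2.ellipse(v,(ok[-1],e[1],e[2]),(0,0,255),1);cv2.imwrite(f'pics/fit_{f}_{nm}.png',cv2.resize(v[b[1]:b[3],b[0]:b[2]],(400,400),interpolation=cv2.INTER_CUBIC))
    res[f]=(c,ok)
print('plate tri',tri([(res[f][0],*res[f][1][0]) for f in res]))
for f in res: print(plane(res[f][0],*res[f][1][0],.065),'ring',plane(res[f][0],*res[f][1][1],.066))
# foot arc
for f in ('w6','w7'):
    c=load(f);v=c['pixels'][175:235,215:300,::-1];cv2.imwrite(f'pics/foot_{f}.png',cv2.resize(v,(400,300),interpolation=cv2.INTER_CUBIC))
L=[cv2.imread('pics/'+x+'.png') for x in ('fit_w6_plate','fit_w7_plate')]
cv2.imwrite('pics/m8.png',np.vstack([cv2.resize(np.hstack(L),(600,300)),cv2.resize(cv2.imread('pics/foot_w7.png'),(600,300))]))
E
```

```text
w6 plate [242.41 103.04] [55.1 57.8]
w6 ring [242.54 102.51] [72.8 75.8]
w7 plate [195.06  99.68] [64.  68.9]
w7 ring [195.81 101.18] [87.  96.8]
plate tri [0.49189493 0.25152233 0.06509815]
[0.4917989 0.2515006 0.065    ] ring [0.49231219 0.25147679 0.066     ]
[0.49199584 0.25157379 0.065     ] ring [0.49097393 0.25032083 0.066     ]
```

View pics/m8.png

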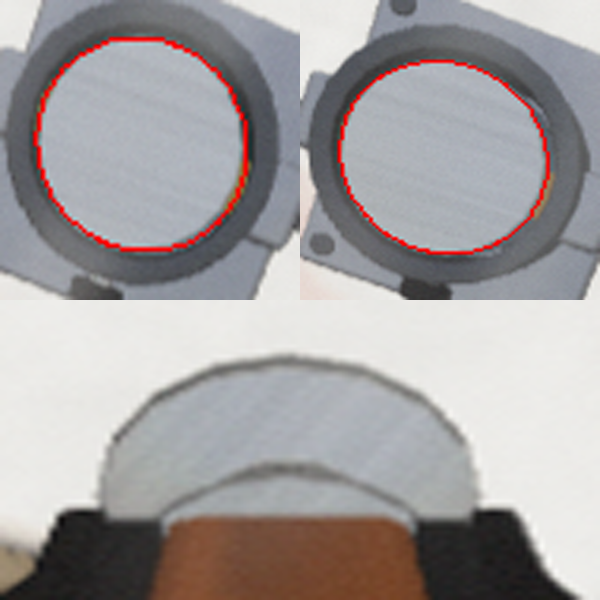

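The fits hug the plate; two-view triangulation gives (0.4919, 0.2515, 0.0651). Check the foot's offset in the hand by its silhouette.

```bash
python3 - <<'E'
from h import *
o=robot.get_obs();c=load('w7');R0=R.from_quat(o['tool_rot']).as_matrix()
P=lambda x,y,z: np.round(proj(c,o['position']+R0@np.array([x,y,z])),1)
for z in (.037,.049):
    t=np.linspace(0,2*np.pi,361);pp=np.array([P(.021*np.cos(a),.021*np.sin(a),z) for a in t]);print(z,'front row',pp[:,1].min(),'cols',pp[:,0].min(),pp[:,0].max())
# measured silhouette
g=c['pixels'][:,:,1].astype(int)
print('col256',g[180:194,256].tolist()); print('row 200',g[200,224:240].tolist(),g[200,272:290].tolist())
print('row 205',g[205,224:240].tolist(),g[205,272:290].tolist())
t=load('top0');print(plane(t,139.7,210,.065))
go([.4919,.2515,.17],20)
E
```

```text
0.037 front row 186.9 cols 226.0 281.8
0.049 front row 183.5 cols 227.6 280.4
col256 [231, 232, 231, 231, 232, 202, 139, 122, 151, 175, 171, 174, 172, 173]
row 200 [234, 233, 232, 233, 234, 231, 230, 224, 143, 134, 167, 173, 176, 177, 174, 170] [178, 179, 180, 177, 176, 159, 131, 158, 234, 235, 236, 235, 236, 235, 235, 237, 237, 236]
row 205 [233, 233, 234, 232, 232, 226, 153, 168, 170, 173, 174, 172, 170, 173, 171, 171] [174, 177, 170, 174, 174, 169, 170, 170, 175, 195, 236, 233, 235, 235, 237, 236, 236, 235]
[0.49021992 0.24934577 0.065     ]
shift [ 87.2 -54.2   0.2] turn [-0.1   0.16 -0.12]
```

carry_out:
  series:
    - [44,-28,0,0,0,0,-1]
    - [87,-55,0,-0.1,0.16,0,-1]
    - [87.5,-55.5,0,-0.1,0.16,0,-1]
    - [87.5,-55.5,20,-0.1,0.16,0,-1]
    - [87.5,-55.5,35,-0.1,0.16,0,-1]
    - [87.5,-55.5,35,-0.1,0.16,0,-1]
    - [87.5,-55.5,35,-0.1,0.16,0,-1]

```text
time: 8.22
position: [0.4919, 0.2527, 0.1356]
tool_rot: [0.985, 0.172, 0.0, -0.0]
ft_force: [-0.6, 0.2, -3.2]
grip_width: 0.0219
```

```bash
python3 - <<'E'
from h import *
c=shot('wrist','w9');s=shot('scene','s9');t=shot('top','t9');o=robot.get_obs();print(o['time'],o['position'],yaw(),o['ft_force'],o['moment'],o['grip_width'])
a=cv2.resize(c['pixels'][140:240,190:320,::-1],(780,600),interpolation=cv2.INTER_CUBIC);cv2.imwrite('pics/w9z.png',a)
b=cv2.resize(s['pixels'][90:210,110:230,::-1],(600,600),interpolation=cv2.INTER_CUBIC);cv2.imwrite('pics/s9z.png',b)
go([.4926,.2527,.134],20)
E
```

```text
8.375 [0.49220429 0.25285186 0.13590283] (np.float64(19.86568604674122), array([ 1.52877587e-03,  4.64221406e-04, -9.99998724e-01])) [-0.99544495  0.39985263 -1.63775652] [-0.05425601 -0.01104781  0.0053625 ] 0.021975736796555737
shift [0.3 0.3 1.9] turn [ 0.   -0.09 -0.13]
```

View pics/w9z.png

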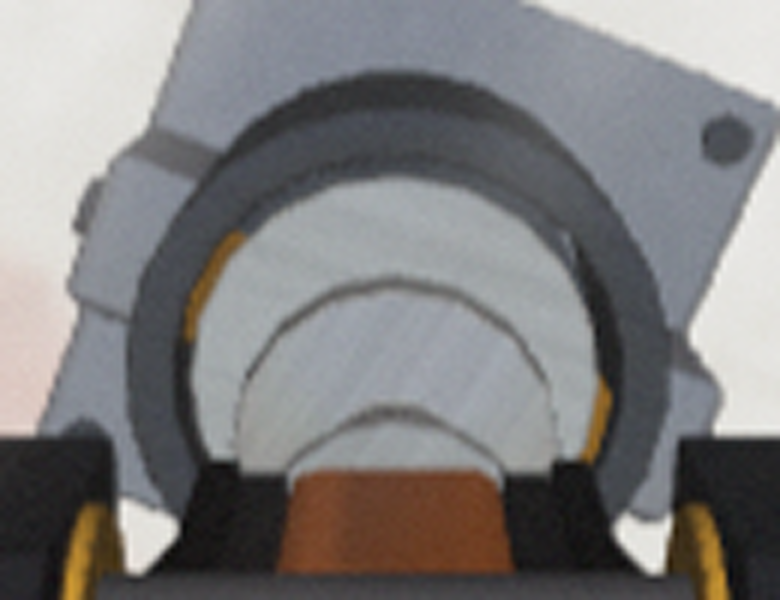

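View pics/s9z.png

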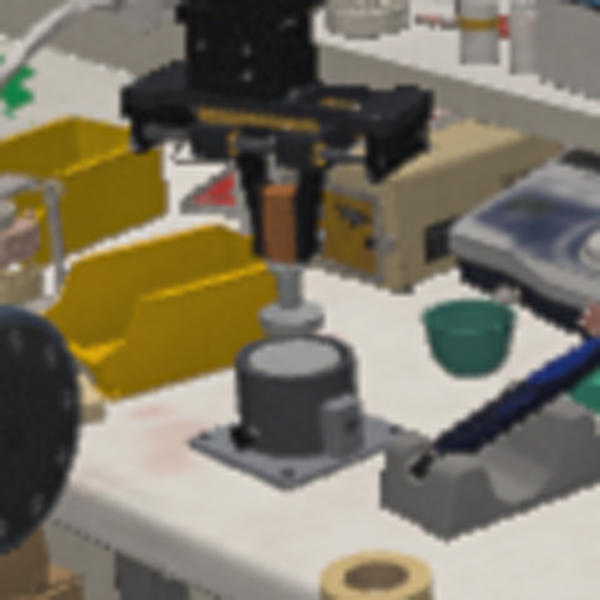

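Laterally the foot (columns 240–552, centre 396) and plate (200–597, centre 398) are concentric. Check fore–aft by ray casting.

```bash
python3 - <<'E'
from h import *
c=load('w9');o=robot.get_obs();R0=R.from_quat(o['tool_rot']).as_matrix()
T=lambda p:(R0.T@(p-o['position'])*1e3).round(2)
p=plane(c,256,140+178/6,.065);f=plane(c,256,140+279/6,o['position'][2]-.049);print('plate front',T(p),'-30 ->',T(p)[0]-30,'foot front',T(f),'-21->',T(f)[0]-21)
for z,r in((.065,420),(o['position'][2]-.04,420)):
  for u in ((200,597) if z==.065 else (240,552)): print(z,T(plane(c,190+u/6,140+r/6,z)))
s=load('s9');d=lambda u,v,z:plane(s,110+u/5,90+v/5,z)
print('scene plate',d(296,358,.065),'foot top centre',d(292,313,o['position'][2]-.037))
E
```

```text
plate front [28.2   1.29 70.95] -30 -> -1.8000000000000007 foot front [18.47  1.26 49.03] -21-> -2.530000000000001
0.065 [ -7.53 -27.38  70.89]
0.065 [-7.51 30.73 70.89]
0.09590283042255168 [  2.14 -18.54  40.  ]
0.09590283042255168 [ 2.15 21.05 40.01]
scene plate [0.48674453 0.24558776 0.065     ] foot top centre [0.48340862 0.24251634 0.09890283]
```

Foot and plate agree within 1 mm after a 0.7/0.4 mm trim. Descending to just above the plate.

carry_out:
  series:
    - [0.4,0.2,4,0,-0.09,0,-1]
    - [0.7,0.4,8,0,-0.09,0,-1]
    - [0.7,0.4,12,0,-0.09,0,-1]
    - [0.7,0.4,15,0,-0.09,0,-1]
    - [0.7,0.4,17,0,-0.09,0,-1]
    - [0.7,0.4,18,0,-0.09,0,-1]
    - [0.7,0.4,18.5,0,-0.09,0,-1]
    - [0.7,0.4,18.5,0,-0.09,0,-1]

```text
time: 9.38
position: [0.4931, 0.2527, 0.1175]
tool_rot: [0.985, 0.173, 0.0, 0.0]
ft_force: [0.2, -0.6, -1.6]
grip_width: 0.0217
```

```bash
cat > st.py <<'E'
from h import *
o=robot.get_obs();print(round(o['time'],3),o['position'].round(5),yaw()[1].round(4),o['ft_force'].round(2),o['moment'].round(3),round(o['grip_width'],4))
go([.4929,.2524,o['position'][2]],20)
E
python3 st.py; python3 - <<'E'
from h import *
c=shot('wrist','w10');cv2.imwrite('pics/w10z.png',cv2.resize(c['pixels'][140:240,190:320,::-1],(780,600),interpolation=cv2.INTER_CUBIC))
E
```

```text
9.375 [0.49307 0.25274 0.11747] [ 2.e-04 -1.e-04 -1.e+00] [ 0.23 -0.61 -1.62] [-0.009  0.034 -0.039] 0.0217
shift [-0.3  0.3 -0. ] turn [ 0.01 -0.01 -0.13]
```

View pics/w10z.png

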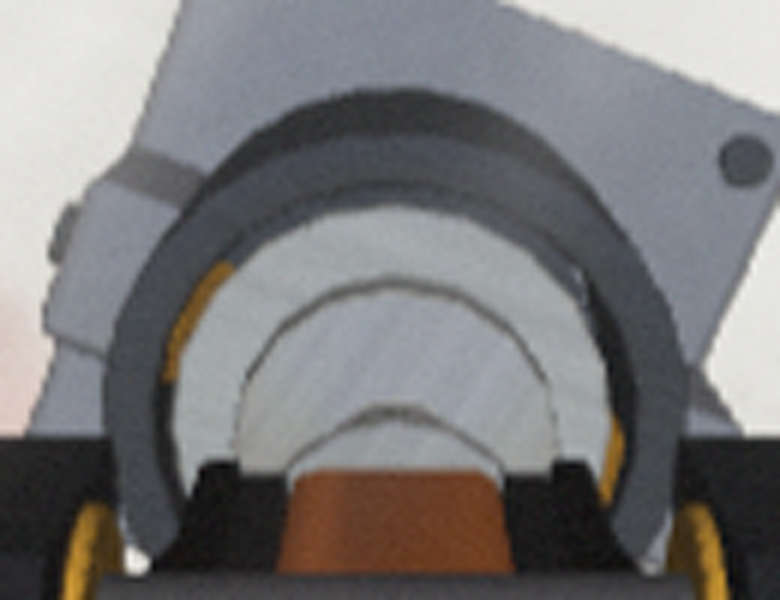

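```bash
python3 - <<'E'
from h import *
c=load('w10');o=robot.get_obs();R0=R.from_quat(o['tool_rot']).as_matrix()
T=lambda p:(R0.T@(p-o['position'])*1e3).round(2)
print(T(plane(c,256,140+206/6,.065))[0]-30,T(plane(c,256,140+279/6,o['position'][2]-.049))[0]-21)
E
```

```text
-2.2300000000000004 -2.219999999999999
```

Concentric to well under 1 mm. The press begins, slowly at first to find contact.

carry_out:
  series:
    - [0,0,0.8,0,0,0,-1]
    - [0,0,1.6,0,0,0,-1]
    - [0,0,2.4,0,0,0,-1]
    - [0,0,3.2,0,0,0,-1]
    - [0,0,4,0,0,0,-1]
    - [0,0,4.8,0,0,0,-1]
    - [0,0,5.6,0,0,0,-1]
    - [0,0,6.4,0,0,0,-1]

```text
time: 10.42
position: [0.4931, 0.2528, 0.1112]
tool_rot: [0.985, 0.173, 0.0, 0.0]
ft_force: [-0.2, -0.6, 0.4]
grip_width: 0.0221
```

```bash
python3 st.py
```

```text
10.425 [0.49311 0.25276 0.1112 ] [ 4.e-04  0.e+00 -1.e+00] [-0.22 -0.57  0.4 ] [-0.089  0.142 -0.015] 0.0221
shift [-0.3  0.3 -0. ] turn [ 0.01 -0.02 -0.13]
```

Contact is on. Pressing on at about 7 mm/s.

carry_out:
  series:
    - [0,0,0.9,0,0,0,-1]
    - [0,0,1.8,0,0,0,-1]
    - [0,0,2.7,0,0,0,-1]
    - [0,0,3.6,0,0,0,-1]
    - [0,0,4.5,0,0,0,-1]
    - [0,0,5.4,0,0,0,-1]
    - [0,0,6.3,0,0,0,-1]
    - [0,0,7.2,0,0,0,-1]

```text
time: 11.42
position: [0.4931, 0.2528, 0.104]
tool_rot: [0.985, 0.173, 0.0, 0.0]
ft_force: [-1.6, 0.3, 2.9]
grip_width: 0.0217
```

```bash
python3 st.py;  python3 - <<'E'
from h import *
c=shot('wrist','w11');cv2.imwrite('pics/w11z.png',cv2.resize(c['pixels'][140:240,190:320,::-1],(780,600),interpolation=cv2.INTER_CUBIC))
E
```

```text
11.425 [0.49312 0.25276 0.10398] [ 4.e-04  0.e+00 -1.e+00] [-1.55  0.25  2.92] [-0.093  0.257  0.014] 0.0217
shift [-0.3  0.3 -0. ] turn [ 0.01 -0.02 -0.13]
```

View pics/w11z.png

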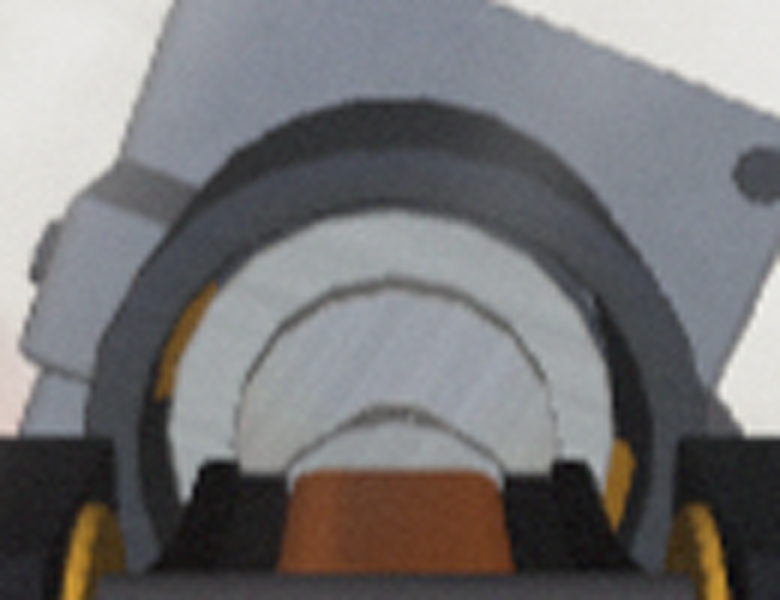

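The plate sinks with the foot, level and concentric.

carry_out:
  series:
    - [0,0,0.9,0,0,0,-1]
    - [0,0,1.8,0,0,0,-1]
    - [0,0,2.7,0,0,0,-1]
    - [0,0,3.6,0,0,0,-1]
    - [0,0,4.5,0,0,0,-1]
    - [0,0,5.4,0,0,0,-1]
    - [0,0,6.3,0,0,0,-1]
    - [0,0,7.0,0,0,0,-1]

```text
time: 12.48
position: [0.4931, 0.2528, 0.0968]
tool_rot: [0.985, 0.173, 0.0, 0.0]
ft_force: [-0.9, -0.7, 2.9]
grip_width: 0.0223
```

```bash
python3 st.py
```

```text
12.475 [0.49309 0.25277 0.09681] [ 3.e-04 -0.e+00 -1.e+00] [-0.94 -0.65  2.95] [-0.061  0.236 -0.067] 0.0223
shift [-0.3  0.3 -0. ] turn [ 0.01 -0.02 -0.13]
```

carry_out:
  series:
    - [0,0,0.7,0,0,0,-1]
    - [0,0,1.4,0,0,0,-1]
    - [0,0,2.1,0,0,0,-1]

```text
time: 12.85
position: [0.4931, 0.2528, 0.0946]
tool_rot: [0.985, 0.173, 0.0, 0.0]
ft_force: [-0.4, -0.5, 2.8]
grip_width: 0.0217
```

carry_out:
  series:
    - [0,0,0.7,0,0,0,-1]
    - [0,0,1.4,0,0,0,-1]

```text
time: 13.1
position: [0.4932, 0.2528, 0.0934]
tool_rot: [0.985, 0.173, 0.0, 0.0]
ft_force: [-1.2, 0.0, 8.0]
grip_width: 0.0218
```

```bash
python3 st.py
```

```text
13.1 [0.49317 0.25278 0.09342] [ 5.e-04  0.e+00 -1.e+00] [-1.18  0.02  7.96] [-0.103  0.483  0.014] 0.0218
shift [-0.4  0.3 -0. ] turn [ 0.01 -0.03 -0.13]
```

Force jumped to about 10 N net, so the catches are being reached. Smaller steps now.

carry_out:
  series:
    - [0,0,0.6,0,0,0,-1]
    - [0,0,1.0,0,0,0,-1]

```text
time: 13.35
position: [0.4932, 0.2528, 0.0934]
tool_rot: [0.985, 0.173, 0.0, 0.0]
ft_force: [-2.4, -1.6, 11.9]
grip_width: 0.0218
```

```bash
python3 st.py
```

```text
13.35 [0.49318 0.25279 0.09339] [ 6.e-04  0.e+00 -1.e+00] [-2.37 -1.56 11.92] [-0.277  0.636 -0.053] 0.0218
shift [-0.4  0.3 -0. ] turn [ 0.01 -0.03 -0.12]
```

```bash
python3 - <<'E'
from h import *
c=shot('wrist','w12');cv2.imwrite('pics/w12z.png',cv2.resize(c['pixels'][140:240,190:320,::-1],(780,600),interpolation=cv2.INTER_CUBIC))
E
python3 st.py
```

```text
13.4 [0.4932  0.25279 0.09342] [ 7.e-04  0.e+00 -1.e+00] [-2.33 -0.99  8.43] [-0.125  0.579  0.038] 0.0218
shift [-0.4  0.3 -0. ] turn [ 0.01 -0.04 -0.13]
```

View pics/w12z.png

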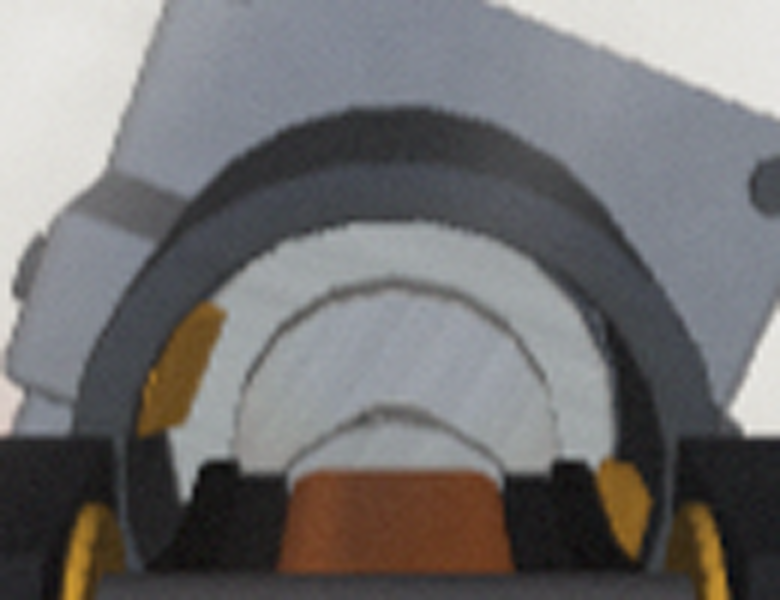

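Both brass catches now lie over the plate's edge, at (190,370) and (625,510) in the crop, and the plate stopped moving with 14 N net. One more gentle push to be sure of the bottom.

carry_out:
  series:
    - [0,0,0.5,0,0,0,-1]
    - [0,0,1.0,0,0,0,-1]
    - [0,0,1.4,0,0,0,-1]

```text
time: 13.78
position: [0.4932, 0.2528, 0.0934]
tool_rot: [0.985, 0.173, 0.0, 0.0]
ft_force: [-3.9, -1.2, 15.4]
grip_width: 0.0219
```

```bash
python3 st.py
```

```text
13.775 [0.49322 0.2528  0.09336] [ 0.001  0.    -1.   ] [-3.9  -1.15 15.36] [-0.279  0.78  -0.029] 0.0219
shift [-0.4  0.3 -0. ] turn [ 0.02 -0.05 -0.12]
```

A hard stop: no travel at 17 N net. Easing off slowly.

carry_out:
  series:
    - [0,0,-0.5,0,0,0,-1]
    - [0,0,-1.2,0,0,0,-1]
    - [0,0,-2,0,0,0,-1]
    - [0,0,-3,0,0,0,-1]
    - [0,0,-5,0,0,0,-1]
    - [0,0,-8,0,0,0,-1]
    - [0,0,-12,0,0,0,-1]
    - [0,0,-16,0,0,0,-1]

```text
time: 14.78
position: [0.4933, 0.2528, 0.1097]
tool_rot: [0.985, 0.173, 0.001, 0.0]
ft_force: [0.5, -0.1, -1.9]
grip_width: 0.022
```

carry_out:
  series:
    - [0,0,-15,0,0,0,-1]
    - [0,0,-35,0,0,0,-1]
    - [0,0,-60,0,0,0,-1]
    - [-40,0,-80,0,0,0,-1]
    - [-75,10,-85,0,0,0,-1]
    - [-75,30,-85,0,0,0,-1]
    - [-75,30,-85,0,0,0,-1]

```text
time: 15.65
position: [0.4335, 0.1985, 0.196]
tool_rot: [0.985, 0.172, 0.002, 0.0]
ft_force: [0.0, 0.4, -1.5]
grip_width: 0.0218
```

```bash
python3 st.py;  python3 - <<'E'
from h import *
c=shot('wrist','w14');s=shot('scene','s14')
cv2.imwrite('pics/w14.png',c['pixels'][:,:,::-1])
o=robot.get_obs();u,v=map(int,proj(c,[.492,.2515,.04]));print(u,v)
a=cv2.resize(c['pixels'][max(0,v-50):v+50,u-50:u+50,::-1],(400,400),interpolation=cv2.INTER_CUBIC)
u,v=map(int,proj(s,[.492,.2515,.04]))
b=cv2.resize(s['pixels'][v-30:v+30,u-30:u+30,::-1],(400,400),interpolation=cv2.INTER_CUBIC)
cv2.imwrite('pics/m14.png',np.hstack([a,b]))
E
```

```text
15.65 [0.4335  0.1985  0.19595] [ 3.8e-03  5.0e-04 -1.0e+00] [ 0.02  0.37 -1.5 ] [ 0.031 -0.024  0.01 ] 0.0218
shift [ 74.1 -30.6   0.3] turn [ 0.04 -0.21 -0.22]
227 118
```

View pics/m14.png

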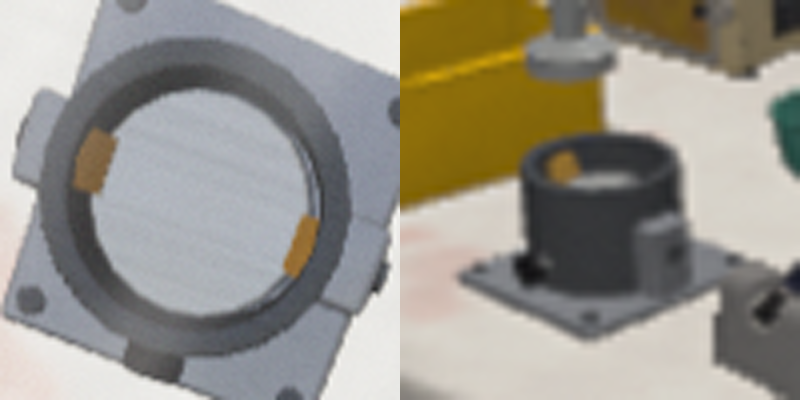

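Both brass catches overlap the plate at (97,160) and (302,247) in the crop, and it stays down level. Returning the tamper to the rest.

```bash
python3 - <<'E'
from h import *
go([.5431,-.1822,.21],19.8)
E
```

```text
shift [-26.2 396.2 -14.6] turn [ 0.01 -0.15  0.04]
```

carry_out:
  series:
    - [-4,58,-14,0,0,0,-1]
    - [-8,116,-15,0,0,0,-1]
    - [-12,174,-15,0,0,0,-1]
    - [-16,232,-15,0,0,0,-1]
    - [-20,290,-15,0,0,0,-1]
    - [-24,345,-15,0,0,0,-1]
    - [-26,385,-15,0,-0.15,0,-1]
    - [-26,396,-15,0,-0.15,0,-1]

```text
time: 16.75
position: [0.5446, -0.1843, 0.2102]
tool_rot: [0.985, 0.171, 0.001, 0.0]
ft_force: [-0.2, 1.0, -2.0]
grip_width: 0.0217
```

carry_out:
  series:
    - [0,0,0,0,0,0,-1]
    - [0,0,0,0,0,0,-1]
    - [0,0,0,0,0,0,-1]

```text
time: 17.12
position: [0.5442, -0.1827, 0.2102]
tool_rot: [0.985, 0.172, 0.0, 0.0]
ft_force: [0.4, 0.3, -1.5]
grip_width: 0.0218
```

```bash
python3 - <<'E'
from h import *
o=robot.get_obs();print(o['time'],o['position'],o['ft_force']);go([.5431,-.1822,.085],19.8)
E
```

```text
17.125 [ 0.54418671 -0.18265961  0.21021905] [ 0.35385931  0.30787382 -1.52948907]
shift [ -0.9  -0.8 125.2] turn [ 0.01 -0.03 -0.  ]
```

carry_out:
  series:
    - [-0.9,-0.8,25,0,0,0,-1]
    - [-0.9,-0.8,55,0,0,0,-1]
    - [-0.9,-0.8,85,0,0,0,-1]
    - [-0.9,-0.8,110,0,0,0,-1]
    - [-0.9,-0.8,123,0,0,0,-1]
    - [-0.9,-0.8,125,0,0,0,-1]
    - [-0.9,-0.8,125,0,0,0,-1]

```text
time: 18.0
position: [0.5437, -0.1823, 0.086]
tool_rot: [0.985, 0.172, 0.001, 0.0]
ft_force: [-0.0, -0.4, -2.1]
grip_width: 0.0218
```

```bash
python3 - <<'E'
from h import *
c=shot('wrist','w15');o=robot.get_obs();print(o['time'],o['position'],o['ft_force']);go([.5431,-.1822,.0555],19.8)
cv2.imwrite('pics/w15z.png',cv2.resize(c['pixels'][140:240,190:320,::-1],(780,600),interpolation=cv2.INTER_CUBIC))
E
```

```text
18.05 [ 0.54387997 -0.18245738  0.08622635] [-0.81140002 -0.25690032 -1.81169841]
shift [-0.7 -0.6 30.7] turn [ 0.1  -0.11  0.01]
```

View pics/w15z.png

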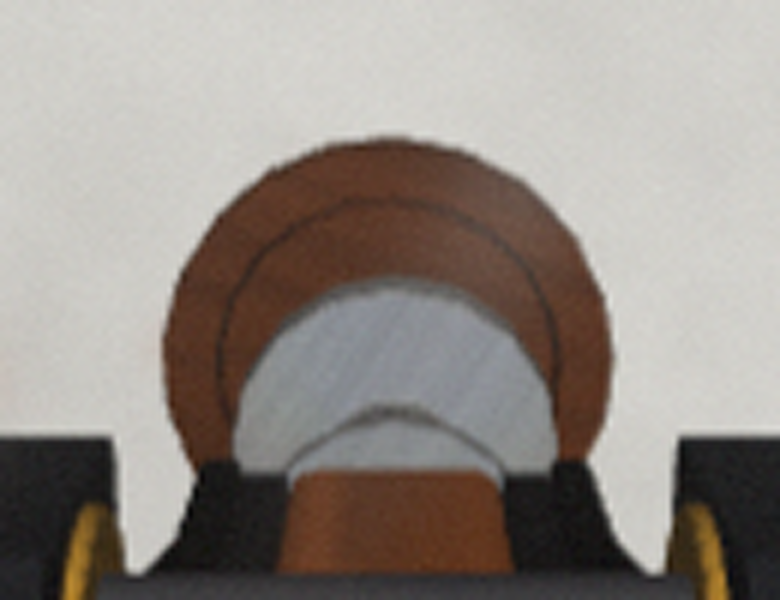

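The foot sits over the recess, about 1 mm right of its centre (396 against 388). The trim covers that.

carry_out:
  series:
    - [-0.6,-1,6,0.1,-0.1,0,-1]
    - [-0.6,-1,13,0.1,-0.1,0,-1]
    - [-0.6,-1,20,0.1,-0.1,0,-1]
    - [-0.6,-1,25,0.1,-0.1,0,-1]
    - [-0.6,-1,28,0.1,-0.1,0,-1]
    - [-0.6,-1,29,0.1,-0.1,0,-1]
    - [-0.6,-1,30,0.1,-0.1,0,-1]
    - [-0.6,-1,30.5,0.1,-0.1,0,-1]

```text
time: 19.05
position: [0.5431, -0.1818, 0.0558]
tool_rot: [0.985, 0.172, 0.0, 0.0]
ft_force: [0.5, -0.3, -1.7]
grip_width: 0.0221
```

```bash
python3 - <<'E'
from h import *
c=shot('wrist','w16');o=robot.get_obs();print(o['time'],o['position'],o['ft_force'],o['moment']);go([.5431,-.1822,.055],19.8)
cv2.imwrite('pics/w16z.png',cv2.resize(c['pixels'][140:240,190:320,::-1],(780,600),interpolation=cv2.INTER_CUBIC))
E
```

```text
19.1 [ 0.54308245 -0.18177     0.05576845] [-0.19566609 -0.20741545 -1.82297069] [-0.02891161  0.00259392 -0.00162728]
shift [-0.1  0.4  0.8] turn [ 0.01 -0.01  0.01]
```

View pics/w16z.png

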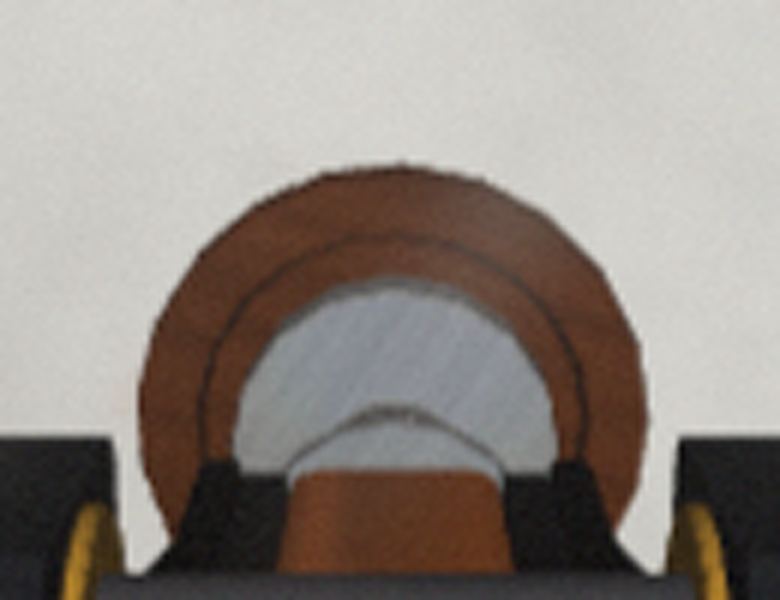

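The foot is in the recess with an even gap all round, just above the floor. Lowering the last millimetre.

carry_out:
  series:
    - [0,0,0.4,0,0,0,-1]
    - [0,0,0.8,0,0,0,-1]
    - [0,0,1.1,0,0,0,-1]

```text
time: 19.48
position: [0.5432, -0.1818, 0.0549]
tool_rot: [0.985, 0.172, 0.0, 0.0]
ft_force: [-1.2, 0.3, 1.2]
grip_width: 0.0219
```

```bash
python3 -c "
from h import *
o=robot.get_obs();print(o['time'],o['position'],o['ft_force'],o['moment'])"
```

```text
19.475 [ 0.54316695 -0.18179185  0.05490274] [-1.21702291  0.28429089  1.15479113] [ 0.11374438  0.16771694 -0.07949109]
```

Floor contact (force rose by 3 N). Releasing.

carry_out:
  series:
    - [0,0,0,0,0,0,-0.3]
    - [0,0,0,0,0,0,-0.1]
    - [0,0,0,0,0,0,0.2]
    - [0,0,0,0,0,0,0.5]
    - [0,0,0,0,0,0,1]
    - [0,0,0,0,0,0,1]
    - [0,0,0,0,0,0,1]
    - [0,0,0,0,0,0,1]

```text
time: 20.48
position: [0.5432, -0.1818, 0.0549]
tool_rot: [0.985, 0.172, 0.0, 0.0]
ft_force: [0.0, 0.3, 0.3]
grip_width: 0.0854
```

carry_out:
  series:
    - [0,0,-5,0,0,0,1]
    - [0,0,-20,0,0,0,1]
    - [0,0,-45,0,0,0,1]
    - [0,0,-75,0,0,0,1]
    - [0,0,-105,0,0,0,1]
    - [0,0,-135,0,0,0,1]
    - [-40,0,-160,0,0,0,1]
    - [-85,0,-170,0,0,0,1]

```text
time: 21.48
position: [0.4635, -0.2114, 0.2276]
tool_rot: [0.985, 0.173, 0.002, 0.002]
ft_force: [0.5, 0.4, -0.1]
grip_width: 0.0871
```

```bash
python3 - <<'E'
from h import *
w=shot('wrist','w17');s=shot('scene','s17');t=shot('top','t17');o=robot.get_obs();print(o['time'],o['position'],o['grip_width'],o['ft_force'])
a=cv2.resize(w['pixels'][:210,100:420,::-1],(400,262));b=cv2.resize(s['pixels'][130:265,130:390,::-1],(400,262),interpolation=cv2.INTER_CUBIC)
p=cv2.resize(s['pixels'][145:190,145:205,::-1],(400,300),interpolation=cv2.INTER_CUBIC);q=cv2.resize(t['pixels'][130:260,110:380,::-1],(400,300))
cv2.imwrite('pics/m17.png',np.vstack([np.hstack([a,b]),np.hstack([p,q])]))
E
```

```text
21.625 [ 0.46201234 -0.21103105  0.22662133] 0.0866312898932513 [ 0.37359788 -0.58727719 -0.62693456]
```

View pics/m17.png

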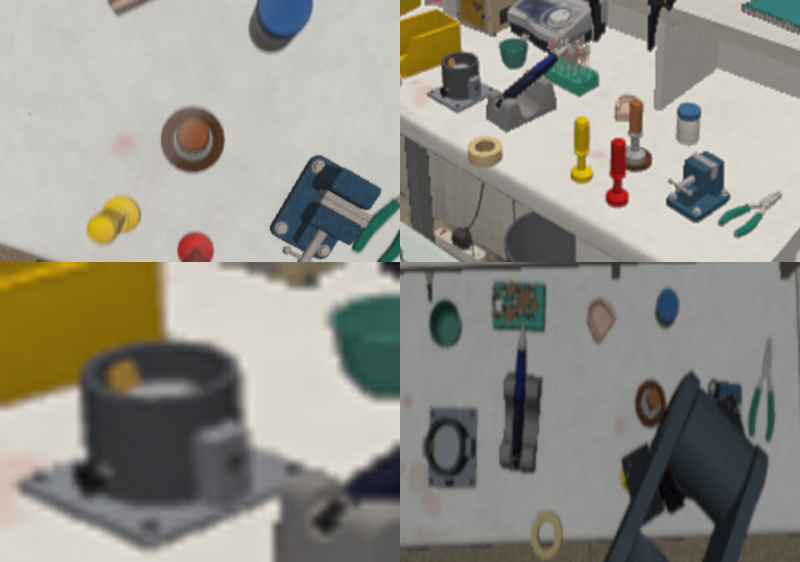

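The tamper stands upright in its rest at (193,135) in the wrist crop, the plate is held low under its catches, and nothing else has moved. Handing in.

carry_out:
  series:
    - [0,0,0,0,0,0,1]
    - [0,0,0,0,0,0,1]

```text
time: 21.88
position: [0.4628, -0.2109, 0.2267]
tool_rot: [0.985, 0.171, 0.001, 0.001]
ft_force: [-0.2, -0.3, 0.7]
grip_width: 0.0871
```

```bash
python3 -c "
from h import *
print(robot.hand_in())"
```

```text
the job is handed in; nothing more can be done
None
```

The plate is pressed down and held under both catches, and the tamper stands upright in its rest again. I handed the job in at about 22 s.

- **Press:** The plate met a hard stop about 20 mm down. The highest force I read there was about 17 N net. I read the force only between moves, so a brief higher peak could have gone unseen. The foot stayed within about 1 mm of the plate's centre.
- **Last checks:** After letting go, the wrist picture showed both brass catches over the plate's edge, with the plate low and looking level. I judged level by eye and did not measure it. The tamper stands in the recess, and the other things look unmoved in the pictures, except the yellow and red look-alikes, which the arm hid in the final top view; the wrist and scene views show them standing.
- **Disagreements:** The scene and top cameras placed the pot a few millimetres off from the wrist camera. I used the wrist camera's value, which two views confirmed. The force sensor drifted by 1 to 2 N. No check failed.

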